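# Close up the row of keepsake boxes on the bedside organiser

## Robot

A 7-joint arm with a two-finger parallel gripper is mounted at the origin on the work surface. World frame = base frame: x ahead of the robot, y to its left, z up, the work surface at z = 0. Lengths are in m, angles in rad, forces in N, time in s.
With the tool pointing down it reaches from about 0.35 to 0.9 m from the base axis. Payload 19.9 kg.
Tool frame: the origin (TCP) lies midway between the tips of the shut fingers; the grasp point (between the pads) lies 19 mm behind it (env.grip_point_offset is the distance from the TCP to the grasp point, in m); z points along the fingers, y is the line along which they close (so a half turn about z gives the same grasp; the last joint's range is limited). The gripper opens to 85 mm and grips with 20 to 120 N. Pads are 22 mm wide; open, the fingers measure 114 mm over their backs; the gripper's body (76 mm by 85 mm) begins 54 mm behind the grasp point. The pads swing forward as they close: fully open they stand 13 mm farther back than shut.
Start: joints at [1.091, 0.417, -0.01, 1.614, 0.005, 1.111, -0.053], TCP at [0.266, -0.566, 0.231] pointing down, gripper open.
Joint ranges: [-2.81, 2.81], [-0.39, 2.02], [-1.27, 1.25], [0.06, 2.57], [-1.19, 4.33], [0.19, 2], [-2.82, 2.82]. Speed limits (rad/s): [1.89, 1.89, 2.39, 2.39, 3.01, 3.01, 3.01].

## Interface

Orientations are given as a unit quaternion [w, x, y, z].
In Python, from station import env gives the robot as it stands. The module is installed in compiled form; this text tells all that it offers.
- The arm moves only by the shell command python3 -m handwheel 'ROWS' [FORCE]. ROWS is JSON, a list that holds one entry, the list of rows, each a list of 7 numbers: the shift along the world's x, y, z in cm, then the turn, a rotation vector about the world's x, y, z in degrees, then the closure, from 0 (fully open) to 1 (shut). In form: [[[tx, ty, tz, wx, wy, wz, claw], ...]]. A call has 1 to 5 rows; each row shifts and turns the commanded pose from where the row before left it; what a row does not reach is not made up. A row lasts 1/12 s, in which the tool goes at most 41.7 mm and 7.16 degrees, less where a joint would pass 70% of its speed; a pose out of reach is approached as far as the arm can. A call with a gripper value outside its range is refused whole. The fingers move at their own pace and stop on an object; FORCE is the grip in N (left out, the last holds). Time passes only in rows, so rows that do not move let the fingers close. It gives the time, the measured TCP pose, the force, the opening and the grip force at its end, in the units of the state.
- env.sense(): the state, without advancing time (a new reading comes with each control period).
- env.read_camera(name): name is "scene" or "top"; returns (picture, depth): 420x560x3 uint8, red, green, blue; 420x560 float32, m along the optical axis (not along the pixel's ray), 0 where there is no reading.
- env.calibration(name): a dict with "camera_matrix" (3x3 intrinsics, pixels), "R" (3x3) and "t" (3): a world point X has camera coordinates R X + t. Camera axes: x right, y down, z forward; pixel columns grow to the right and rows downward; lengths in m; the calibration is good to about 2 mm. A picture is of the moment at which its call begins. calibration takes no time and is no camera call.
- env.sign_off(): hands the job in; it is judged then, once.
The state is a dict: "clock": time; "joint_pos": joint angles; "qd": joint speeds; "joint_torque": joint torques, N m; "eef_pos": TCP position; "tcp_rot": TCP orientation; "ft_force": force on the tool from outside, world axes, zero at the start; "wrist_torque": the same for the moment, N m; "gripper_width": finger opening in m; "grasp_force": force on a finger pad.
Only numpy, scipy, OpenCV 4.12 (cv2) and the standard library are available. Lean on these libraries where they do the work, as an engineer would, in place of code of your own. Each camera call takes 0.05 s, during which the arm holds its last target. There are 200 camera calls.

## Task

First lift the little alarm clock out of the gap in the bedside organiser and stand it upright in the middle of the cork pad on the organiser's dark stand. Then pick up the blue keepsake box and set it on the organiser's deck in the space between the cream box and the sliding end stop. Finally close up the row, so that stand, cream box, blue box and end stop all butt flush in one straight line with no gaps, and leave everything else on the table where it is.

Things in the scene. Friction and masses are not known exactly. Their poses are not given: they have to be found in the camera images.
- organiser: Bedside organiser, fixed, pose varies: pale oak deck, x -50..+60, y -190..+190 mm, top at z 12 mm. Origin on the table under the deck's middle; x points from its front edge to its rear rail, y along the row to the dark clock stand, z up. The rail stands at x 50..60 mm, 28 mm above the table. The row, from +y: clock stand, (clock in a gap), cream box, open space, end stop.
- stand_face (a point): Middle of the inner (-y) face of the fixed dark walnut clock stand, against which the cream box is to be butted: at organiser x 6, y 112, z 24 mm; axes as the organiser's. The stand is a block 84 mm (x) by 76 mm (y), its top 37 mm above the table.
- clock_pad (a point): Centre of the 60 by 60 mm cork pad on top of the clock stand (37 mm above the table); axes as the organiser's.
- stop (a joint): End stop sliding along the deck: 0 m fully open (centred at organiser y = -170 mm), growing towards the clock stand, up to 0.16; about 0.134 when the row is closed; starts at 0 to 0.02. About 2 N of friction; stays where left. Walnut block 84 mm (x) by 16 mm (y), 39 mm above the deck; brass tab 40 mm (x) by 16 mm (y) on its middle, to 68 mm above the deck.
- stop_face (a point): Middle of the end stop's inner (+y) face, 20 mm above the deck, moving with the stop; axes as the organiser's.
- stop_tab (a point): Top centre of the stop's brass tab, 80 mm above the table, moving with the stop; axes as the organiser's.
- clock: Round cream alarm clock, loose, 120 g: disc 46 mm across, 28 mm thick (x), on a brass foot 30 (x) by 36 (y) by 10 mm; 53 mm tall, disc centre 30 mm up. Origin at the centre of its underside; its face looks along -x; grip it from above across its 28 mm thickness. Starts on the deck between clock stand and cream box, with little room on its y sides.
- cream_box: Cream keepsake box, loose, closed (one solid piece), about 0.25 kg: 84 mm (x) by 70 mm (y) by 40 mm tall, with a dark wooden bar handle on top, 40 mm long (x), 12 mm wide (y), 24 mm high (top 64 mm above the underside). Origin at the centre of its underside, z up. Starts on the deck, 70 to 85 mm from the clock stand, roughly square to it.
- blue_box: Blue keepsake box, the same size, handle, weight and axes as the cream one. It starts on the table in front of the organiser, among other things, turned by up to 0.35 rad.
- cream_jar: Bystander: blue ceramic jar with a white cap, 60 mm across, 50 mm tall, on the table in front of the organiser. Origin at the centre of its underside.
- trinket_dish: Bystander: small white bowl, 80 mm across, 30 mm tall, on the table in front of the organiser. Origin at the centre of its underside.
- book: Bystander: pinkish book lying flat left of the organiser, 130 by 190 by 24 mm. Origin at the centre of its underside.
- shell: Bystander: seashell lying on the book, 60 mm across, 22 mm tall. Origin at the centre of its underside.
- mug: Bystander: white mug, 76 mm across, 85 mm tall, right of the organiser. Origin at the centre of its underside.
- glasses_case: Bystander: dark blue spectacle case, 150 by 60 by 35 mm, behind the organiser. Origin at the centre of its underside.
- hairbrush: Bystander: dark wooden hairbrush, bristles down, behind the organiser, 175 by 56 by 26 mm, lying along its own x. Origin on its underside near mid-length.
There are look-alikes about, which are no part of the job. Leave any green, orange or yellow look-alike of the blue_box alone.

How it is judged:
On the way, in this order (a step that is already met when the one before it is completed fails the run):
1. the alarm clock stands upright on the cork pad, let go (horizontal distance between clock and clock_pad below 0.018 m and z of clock in the frame of clock_pad between -0.004 and 0.004 m and angle between clock's own z axis and vertical below 0.08 rad and linear speed of clock below 0.02 m/s and contact force between clock and the fingers below 0.1 N), for 0.2 s.
2. the blue box stands on the deck between the cream box and the end stop (z of blue_box in the frame of organiser between 0.009 and 0.016 m and angle between blue_box's own z axis and vertical below 0.05 rad and x of blue_box in the frame of organiser between -0.015 and 0.022 m and y of blue_box in the frame of cream_box below -0.06 m and y of blue_box in the frame of stop_face above 0.03 m), for 0.2 s.
At the end, for the whole second after the job is handed in: The clock stands upright on the cork pad within 18 mm of its centre; cream and blue boxes stand flat on the deck, within 12 mm of the stand's line and 0.05 rad of square; gaps stand-to-cream, cream-to-blue and blue-to-stop are each under 3 mm; all at rest (horizontal distance between clock and clock_pad below 0.018 m and z of clock in the frame of clock_pad between -0.004 and 0.004 m and angle between clock's own z axis and vertical below 0.08 rad and z of cream_box in the frame of organiser between 0.009 and 0.016 m and angle between each of cream_box, blue_box's own z axis and vertical below 0.05 rad and z of blue_box in the frame of organiser between 0.009 and 0.016 m and x of cream_box in the frame of organiser between -0.006 and 0.018 m and angle between the x axis of each of cream_box, blue_box and the x axis of organiser, either way round below 0.05 rad and x of blue_box in the frame of organiser between -0.006 and 0.018 m and y of cream_box in the frame of organiser between 0.074 and 0.081 m and y of blue_box in the frame of cream_box between -0.073 and -0.066 m and y of blue_box in the frame of stop_face between 0.03 and 0.038 m and linear speed of each of cream_box, blue_box, clock below 0.02 m/s and velocity of joint stop below 0.01 m/s); the robot touches nothing.
It fails at once if the alarm clock is knocked over (angle between clock's own z axis and vertical above 0.6 rad).
It fails at once if another thing on the table is shifted by more than 30 mm (distance of any of cream_jar, trinket_dish, book, shell, mug, glasses_case, hairbrush from where it was at the start of the episode above 0.03 m).
It also fails if it takes over 67 s, if anything falls off the work surface, if the arm or the gripper's body presses on something with over 40 N, if the wrist force passes 120 N, or if a joint passes its speed limit or range.

## Working session

There is one attempt and no reset: what is moved stays moved. The work goes in short steps, Python scripts to look and compute and a shell command to move; the robot and the scene stay as the last step left them, time stands still between calls to the robot, and variables do not carry over. Pictures are saved under pics/ and viewed, at most 10 in all, crops included, and the job is handed in when it is done.

```bash
mkdir -p pics; ls; python3 - <<'E'
from station import env
import cv2,numpy as np
s=env.sense(); print({k:np.round(v,3) for k,v in s.items()})
for n in("top","scene"):
    p,d=env.read_camera(n); c=env.calibration(n)
    np.savez(f'{n}0.npz',p=p,d=d,K=c["camera_matrix"],R=c["R"],t=c["t"])
    cv2.imwrite(f'pics/{n}0.png',cv2.resize(p[:,:,::-1],(800,600),interpolation=cv2.INTER_CUBIC))
    print(n,c)
E
```

```text
pics
{'clock': np.float64(0.0), 'joint_pos': array([ 1.09 ,  0.418, -0.01 ,  1.614,  0.005,  1.111, -0.053]), 'qd': array([ 0.002,  0.   , -0.001, -0.   ,  0.   ,  0.001,  0.   ]), 'joint_torque': array([-6.0000e-03, -8.6447e+01,  6.7500e-01, -4.3491e+01,  1.9000e-02,
        7.0000e-03,  0.0000e+00]), 'eef_pos': array([ 0.265, -0.565,  0.231]), 'tcp_rot': array([-0.001,  0.976,  0.218, -0.   ]), 'ft_force': array([ 0.851, -0.14 ,  0.725]), 'wrist_torque': array([ 0.047, -0.047, -0.009]), 'grasp_force': np.float64(0.0), 'gripper_width': np.float64(0.085)}
top {'camera_matrix': array([[530.94206469,   0.        , 278.05940447],
       [  0.        , 530.94206469, 210.56996632],
       [  0.        ,   0.        ,   1.        ]]), 'R': array([[-4.63976659e-03, -9.99723796e-01,  2.30391700e-02],
       [-9.86126148e-01,  7.51193682e-04, -1.65995952e-01],
       [ 1.65932797e-01, -2.34897104e-02, -9.85857262e-01]]), 't': array([-0.01361153,  0.56132376,  1.22263432])}
scene {'camera_matrix': array([[471.55296049,   0.        , 279.51719501],
       [  0.        , 471.55296049, 199.4939826 ],
       [  0.        ,   0.        ,   1.        ]]), 'R': array([[ 0.66778454,  0.74433795,  0.00498179],
       [ 0.57586728, -0.51237689, -0.63706107],
       [-0.47163618,  0.42828838, -0.77079723]]), 't': array([-0.34524297, -0.26293424,  1.66088065])}
```

View pics/top0.png

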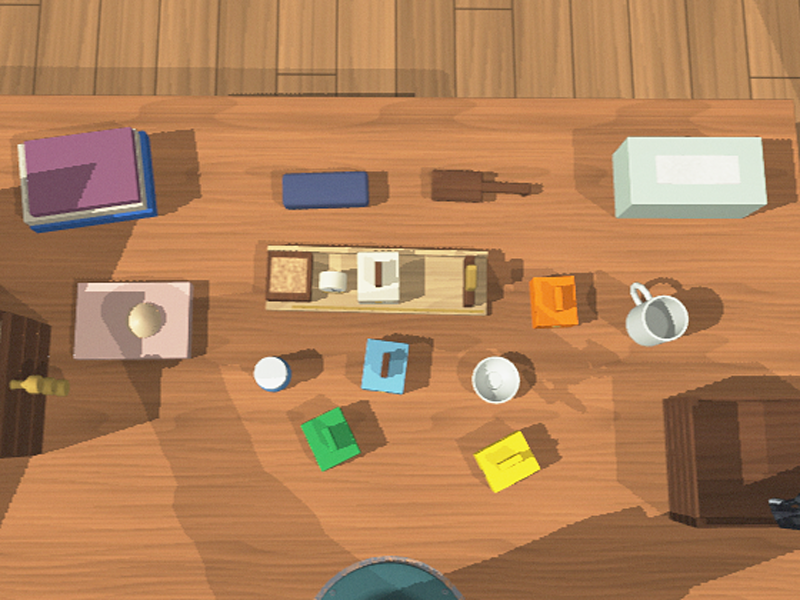

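View pics/scene0.png

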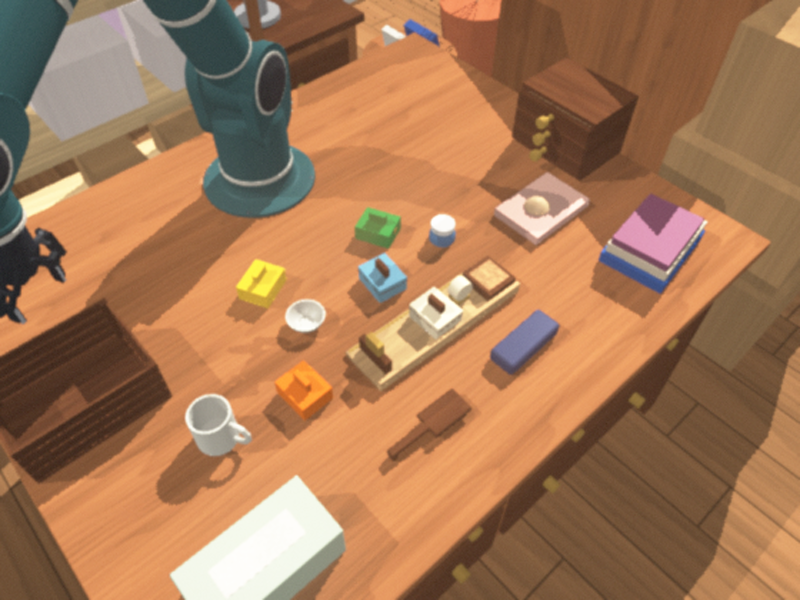

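Candidates for the blue box, as pixels in the 800x600 top view: blue (385,366), green (331,438), yellow (507,460), orange (554,301), and the blue jar with a white cap (272,374). I choose (385,366) because it is blue and has a dark bar handle. A close crop will check this.

```bash
cat >h.py <<'E'
import numpy as np,cv2
from station import env
def grab(n):
    p,d=env.read_camera(n); c=env.calibration(n)
    return p,d,c["camera_matrix"],np.array(c["R"]),np.array(c["t"])
def cloud(d,K,R,t):
    v,u=np.mgrid[:d.shape[0],:d.shape[1]]
    X=np.stack([(u-K[0,2])/K[0,0]*d,(v-K[1,2])/K[1,1]*d,d],-1)
    return (X-t)@R
def ray(u,v,z,K,R,t):   # pixel -> world at height z
    r=R.T@np.array([(u-K[0,2])/K[0,0],(v-K[1,2])/K[1,1],1]); o=-R.T@t
    return o+r*(z-o[2])/r[2]
def rect(P):  # min area rect in mm: centre, size, angle
    c,s,a=cv2.minAreaRect((P[:,:2]*1000).astype(np.float32)); return np.round(c,1),np.round(s,1),round(a,2)
E
python3 - <<'E'
from h import *
z=np.load('top0.npz');p,d,K,R,t=[z[k] for k in('p','d','K','R','t')]
W=cloud(d,K,R,t); hsv=cv2.cvtColor(p,cv2.COLOR_RGB2HSV)
cv2.imwrite('pics/crop0.png',cv2.resize(p[160:340,170:420,::-1],(800,576),interpolation=cv2.INTER_CUBIC))
def reg(u0,u1,v0,v1,z0,z1,name):
    A=W[v0:v1,u0:u1].reshape(-1,3); P=A[(A[:,2]>z0)&(A[:,2]<z1)]
    print(name,len(P),rect(P),'meanz',P[:,2].mean().round(4),'mean',P.mean(0).round(4))
reg(250,290,232,280,.034,.046,'blue top'); reg(250,290,232,280,.050,.08,'blue handle')
reg(246,284,170,215,.046,.057,'cream top'); reg(246,284,170,215,.06,.09,'cream handle')
reg(180,222,170,215,.032,.042,'stand'); reg(222,246,180,208,.045,.08,'clock')
reg(318,340,175,218,.043,.057,'stop'); reg(318,340,175,218,.07,.09,'tab')
reg(180,348,165,225,.006,.018,'deck'); reg(180,348,165,225,.023,.033,'rail')
reg(180,348,165,225,.006,.1,'all')
E
```

```text
blue top 901 (array([453.7,   5.2]), array([69.7, 85.2]), 82.51) meanz 0.0382 mean [0.4536 0.0052 0.0382]
blue handle 88 (array([454.1,   5.2]), array([11.9, 38.2]), 82.72) meanz 0.062 mean [0.4539 0.0051 0.062 ]
cream top 878 (array([603.3,  15.9]), array([85.8, 67.6]), 0.24) meanz 0.0501 mean [0.6033 0.0158 0.0501]
cream handle 86 (array([603.7,  16. ]), array([ 9.5, 39.6]), 89.98) meanz 0.0732 mean [0.603  0.016  0.0732]
stand 970 (array([609.5, 168.4]), array([76. , 86.6]), 88.27) meanz 0.0358 mean [0.6077 0.1676 0.0358]
clock 228 (array([596. ,  92.9]), array([43.8, 29. ]), 88.92) meanz 0.0579 mean [0.595  0.0925 0.0579]
stop 129 (array([ 598.4, -137.6]), array([15.7, 82.3]), 89.14) meanz 0.0495 mean [ 0.5932 -0.1366  0.0495]
tab 119 (array([ 597.9, -136.9]), array([14.7, 40.6]), 88.45) meanz 0.077 mean [ 0.5977 -0.1369  0.077 ]
deck 3379 (array([609.6,  19.8]), array([142.5, 383.3]), 1.54) meanz 0.0104 mean [ 0.5927 -0.0163  0.0104]
rail 740 (array([609.7,  18.3]), array([377.1,  98.6]), 88.4) meanz 0.0279 mean [0.6351 0.0532 0.0279]
all 6725 (array([609.6,  19.4]), array([142.5, 384.1]), 1.54) meanz 0.026 mean [0.6019 0.021  0.026 ]
```

View pics/crop0.png

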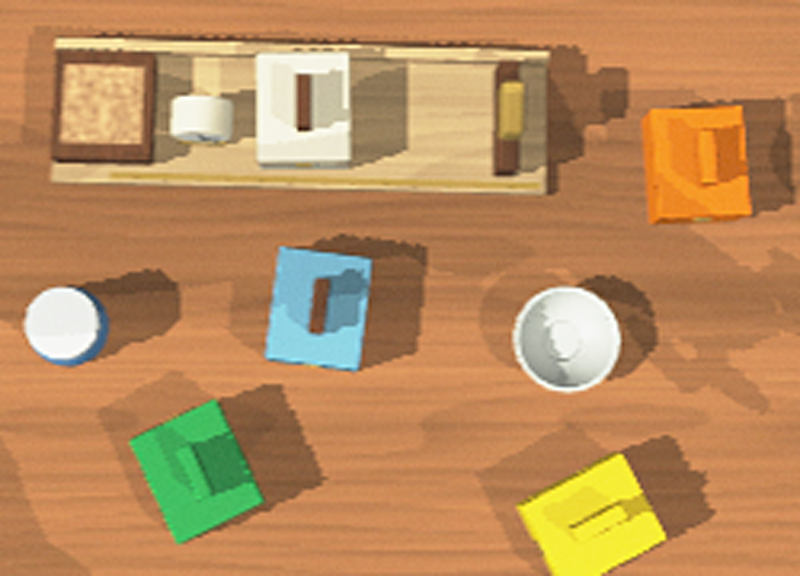

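The crop confirms the choice. The blue box is at (318,305) with a dark bar handle, the blue jar with its white cap is at (65,325), and the green, yellow and orange look-alikes are elsewhere. The clock is at (202,118), the pad at (105,105), the cream box at (303,105) and the stop at (508,115).

```bash
python3 - <<'E'
from h import *
z=np.load('top0.npz');p,d,K,R,t=[z[k] for k in('p','d','K','R','t')]
W=cloud(d,K,R,t); print('cam',-R.T@t)
A=W[165:225,180:350].reshape(-1,3)
# rail rear edge and rail inner edge: per-y-bin extremes
P=A[(A[:,2]>.023)&(A[:,2]<.033)&(A[:,0]>.64)]
b=np.arange(-.15,.19,.01); E=[(c+.005,P[(P[:,1]>=c)&(P[:,1]<c+.01),0].max()) for c in b if ((P[:,1]>=c)&(P[:,1]<c+.01)).sum()>2]
E=np.array(E); f=np.polyfit(E[:,0],E[:,1],1); print('rail rear',f,np.degrees(np.arctan(f[0])))
f=np.polyfit(P[:,1],P[:,0],1); print('rail mid',f,np.degrees(np.arctan(f[0])))
# front edge of deck
P=A[(A[:,2]>.007)&(A[:,2]<.016)&(A[:,0]<.58)]
E=np.array([(c+.005,P[(P[:,1]>=c)&(P[:,1]<c+.01),0].min()) for c in b]); f=np.polyfit(E[:,0],E[:,1],1); print('front',f,np.degrees(np.arctan(f[0])))
yw=np.radians(-1.7); Q=np.array([[np.cos(yw),-np.sin(yw)],[np.sin(yw),np.cos(yw)]])
o=np.array([609.5,168.4])-Q@[6,150]; print('org',o)
for n,c in dict(clock=(596,92.9),cream=(603.4,16),stop=(598,-137.2)).items(): print(n,(np.array(c)-o)@Q)
A=W[180:208,222:246].reshape(-1,3)
for lo,hi in((.045,.05),(.05,.055),(.055,.06),(.06,.07)):
    P=A[(A[:,2]>lo)&(A[:,2]<hi)]; print(lo,len(P),P.min(0),P.max(0))
E
python3 -m handwheel '[[[1.3,2.6,0,0,0,2.5,0.4],[1.3,2.6,0,0,0,2.5,0.4],[1.3,2.6,0,0,0,2.5,0.4],[1.3,2.6,0,0,0,2.5,0.4],[1.3,2.6,0,0,0,2.5,0.4]]]' 40
```

```text
cam [0.35059775 0.01468989 1.29883399]
rail rear [0.02526221 0.65703721] 1.4471103709499007
rail mid [0.02109323 0.65234359] 1.208373661890818
front [0.02709811 0.54821568] 1.5522273147912797
org [599.05270423  18.64401845]
clock [-5.25425668 74.13273627]
cream [ 4.42382045 -2.51388677]
stop [   3.5710658  -155.80665506]
0.045 20 [0.5817175  0.07107312 0.04510899] [0.60922447 0.11453231 0.04986626]
0.05 37 [0.58113404 0.07108755 0.05008842] [0.61082661 0.11408276 0.05494819]
0.055 83 [0.58226992 0.07318504 0.05514708] [0.60896938 0.1112314  0.05998314]
0.06 88 [0.58175951 0.07991249 0.06000113] [0.608692   0.10831919 0.06783179]
clock: 0.52
eef_pos: [0.3308, -0.4343, 0.231]
tcp_rot: [-0.0, 0.946, 0.324, -0.0]
ft_force: [0.2, -0.6, 0.2]
gripper_width: 0.0514
grasp_force: 0.0
```

```bash
for i in 1; do
python3 -m handwheel '[[[1.3,2.6,0,0,0,2.5,0.4],[1.3,2.6,0,0,0,2.5,0.4],[1.3,2.6,0,0,0,2.5,0.4],[1.3,2.6,0,0,0,2.5,0.4],[1.3,2.6,0,0,0,2.5,0.4]]]' 40|tail -0
python3 -m handwheel '[[[1.3,2.6,0,0,0,2.5,0.4],[1.3,2.6,0,0,0,2.5,0.4],[1.3,2.6,0,0,0,2.5,0.4],[1.3,2.6,0,0,0,2.5,0.4],[1.3,2.6,0,0,0,2.5,0.4]]]'|tail -0
python3 -m handwheel '[[[1.3,2.6,0,0,0,2.5,0.4],[1.3,2.6,0,0,0,2.5,0.4],[1.3,2.6,0,0,0,2.5,0.4],[1.3,2.6,0,0,0,2.5,0.4],[1.3,2.6,0,0,0,2.5,0.4]]]'|tail -0
python3 -m handwheel '[[[1.3,2.6,0,0,0,2.5,0.4],[1.3,2.6,0,0,0,2.5,0.4],[1.3,2.6,0,0,0,2.5,0.4],[1.3,2.6,0,0,0,2.5,0.4],[0,0,0,0,0,0,0.4]]]'
done
```

```text
clock: 2.18
eef_pos: [0.5785, 0.0638, 0.231]
tcp_rot: [-0.001, 0.734, 0.68, 0.001]
ft_force: [-0.2, 1.5, 0.5]
gripper_width: 0.0512
grasp_force: 0.0Exception ignored on flushing sys.stdout:
BrokenPipeError: [Errno 32] Broken pipe
Exception ignored on flushing sys.stdout:
BrokenPipeError: [Errno 32] Broken pipe
Exception ignored on flushing sys.stdout:
BrokenPipeError: [Errno 32] Broken pipe
```

```bash

python3 -m handwheel '[[[1.7,2.9,-2,0,0,3,0.4],[0,0,-3,0,0,0,0.4],[0,0,-3,0,0,0,0.4],[0,0,-3,0,0,0,0.4],[0,0,0,0,0,0,0.4]]]' >/dev/null
python3 -m handwheel '[[[0,0,0,0,0,0,0.4]]]'
```

```text
clock: 2.68
eef_pos: [0.5938, 0.0872, 0.1207]
tcp_rot: [-0.001, 0.718, 0.696, -0.001]
ft_force: [-0.4, 0.0, 0.8]
gripper_width: 0.051
grasp_force: 0.0
```

```bash

python3 -m handwheel '[[[0.2,0.55,0,0,0,0.4,0.4],[0,0,-2.4,0,0,0,0.4],[0,0,-2.4,0,0,0,0.4],[0,0,-2.4,0,0,0,0.4],[0,0,-2.4,0,0,0,0.4]]]' 
python3 -m handwheel '[[[0,0,0,0,0,0,0.4],[0,0,0,0,0,0,1],[0,0,0,0,0,0,1],[0,0,0,0,0,0,1],[0,0,0,0,0,0,1]]]' 40
python3 - <<'E'
from h import *
p,d,K,R,t=grab('scene')
cv2.imwrite('pics/s1.png',cv2.resize(p[150:300,230:400,::-1],(680,600),interpolation=cv2.INTER_CUBIC))
E
```

```text
clock: 3.1
eef_pos: [0.5982, 0.0932, 0.0267]
tcp_rot: [0.001, 0.716, 0.698, 0.001]
ft_force: [0.9, -0.6, 0.1]
gripper_width: 0.0513
grasp_force: 0.0
clock: 3.52
eef_pos: [0.598, 0.0932, 0.0277]
tcp_rot: [0.001, 0.716, 0.698, 0.001]
ft_force: [-2.1, 0.4, 10.2]
gripper_width: 0.0273
grasp_force: 40.9
```

View pics/s1.png

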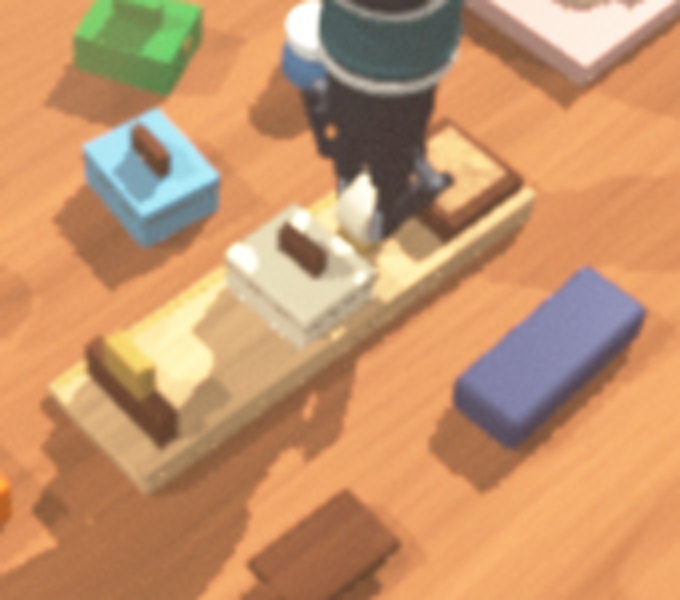

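The crop shows the fingers around the clock at (360,215), and it is gripped at 27 mm. Next I lift it and carry it to the pad.

```bash

python3 -m handwheel '[[[0,0,1.5,0,0,0,1],[0,0,1.5,0,0,0,1],[0,0,1.5,0,0,0,1],[0,0,0.5,0,0,0,1],[0,0,0,0,0,0,1]]]' 
python3 -m handwheel '[[[0.4,2.5,0,0,0,0,1],[0.4,2.5,0,0,0,0,1],[0.3,2.5,0,0,0,0,1],[0,0,0,0,0,0,1],[0,0,0,0,0,0,1]]]'
python3 - <<'E'
from h import *
p,d,K,R,t=grab('top'); W=cloud(d,K,R,t)
cv2.imwrite('pics/t2.png',cv2.resize(p[150:240,170:290,::-1],(800,600),interpolation=cv2.INTER_CUBIC))
E
```

```text
clock: 3.98
eef_pos: [0.5977, 0.0928, 0.0778]
tcp_rot: [0.001, 0.716, 0.698, 0.001]
ft_force: [-0.4, 0.1, -1.1]
gripper_width: 0.0276
grasp_force: 39.6
clock: 4.4
eef_pos: [0.607, 0.1692, 0.0749]
tcp_rot: [-0.0, 0.715, 0.699, -0.0]
ft_force: [-0.2, -0.3, -0.8]
gripper_width: 0.0272
grasp_force: 39.7
```

View pics/t2.png

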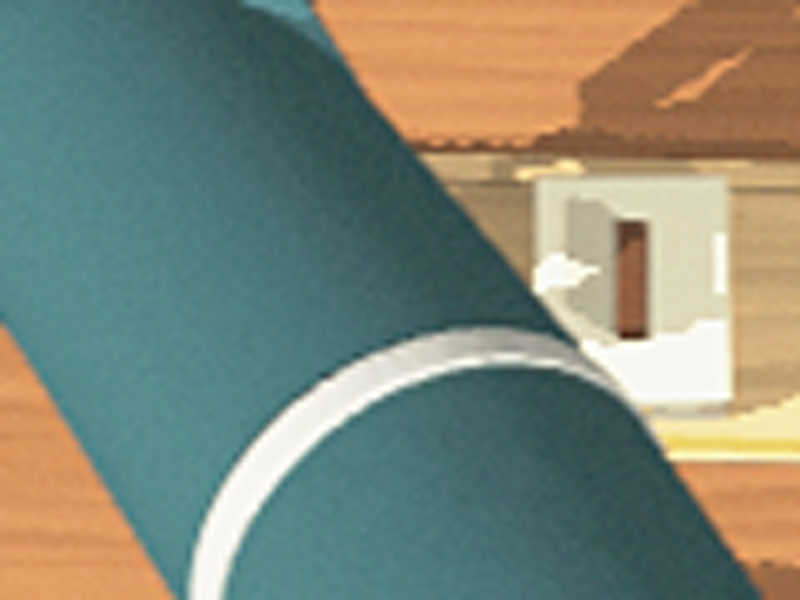

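The arm hides the pad in this view. The cream box has not moved, still at (635,280), and the force reading (-1 N) agrees with the clock's weight, so it is in hand. I lower it.

```bash

python3 -m handwheel '[[[0.2,0,-0.8,0,0,0,1],[0,0,-0.8,0,0,0,1],[0,0,-0.4,0,0,0,1],[0,0,0,0,0,0,1],[0,0,0,0,0,0,1]]]' 
python3 -m handwheel '[[[0,0,-0.15,0,0,0,1],[0,0,0,0,0,0,1]]]'
```

```text
clock: 4.87
eef_pos: [0.6093, 0.1673, 0.0547]
tcp_rot: [-0.0, 0.716, 0.698, -0.0]
ft_force: [0.1, 0.3, -0.7]
gripper_width: 0.0278
grasp_force: 39.7
clock: 5.03
eef_pos: [0.6096, 0.1677, 0.0538]
tcp_rot: [0.0, 0.716, 0.698, 0.0]
ft_force: [0.2, 0.3, -1.7]
gripper_width: 0.0279
grasp_force: 39.7
```

```bash

python3 -m handwheel '[[[0,0,-0.1,0,0,0,1],[0,0,0,0,0,0,1]]]'
python3 -m handwheel '[[[0,0,-0.1,0,0,0,1],[0,0,0,0,0,0,1]]]'
```

```text
clock: 5.2
eef_pos: [0.6096, 0.1677, 0.0528]
tcp_rot: [0.0, 0.716, 0.698, 0.0]
ft_force: [-0.8, 0.5, -1.2]
gripper_width: 0.0277
grasp_force: 39.7
clock: 5.37
eef_pos: [0.6097, 0.1678, 0.0527]
tcp_rot: [0.0, 0.716, 0.698, 0.0]
ft_force: [-7.1, -2.7, 15.2]
gripper_width: 0.0275
grasp_force: 41.7
```

Contact with the pad. I release and open part way, so the fingers clear the sides, then go up.

```bash

python3 -m handwheel '[[[0,0,0.1,0,0,0,1],[0,0,0,0,0,0,0.55],[0,0,0,0,0,0,0.4],[0,0,0,0,0,0,0.4],[0,0,0,0,0,0,0.4]]]' 
python3 -m handwheel '[[[0,0,1.5,0,0,0,0.4],[0,0,2.5,0,0,0,0.4],[0,0,3,0,0,0,0.4],[0,0,3,0,0,0,0.4],[-1.5,-2.5,2,0,0,0,0.4]]]' 
python3 -m handwheel '[[[-2,-2.5,0,0,0,5,0.4],[-2,-2.5,0,0,0,5,0.4],[-2,-2.5,0,0,0,5,0.4],[-2,-2.5,0,0,0,5,0.4],[-2,-2.5,0,0,0,5,0.4]]]' 
python3 - <<'E'
from h import *
p,d,K,R,t=grab('scene')
cv2.imwrite('pics/s3.png',cv2.resize(p[150:300,230:400,::-1],(680,600),interpolation=cv2.INTER_CUBIC))
E
```

```text
clock: 5.78
eef_pos: [0.6095, 0.1677, 0.0527]
tcp_rot: [-0.0, 0.716, 0.698, -0.0]
ft_force: [-0.4, 0.9, 0.5]
gripper_width: 0.0513
grasp_force: 0.0
clock: 6.2
eef_pos: [0.5959, 0.1473, 0.1768]
tcp_rot: [-0.0, 0.714, 0.7, 0.003]
ft_force: [0.8, -0.4, 1.0]
gripper_width: 0.0515
grasp_force: 0.0
clock: 6.62
eef_pos: [0.4935, 0.0168, 0.1737]
tcp_rot: [0.0, 0.546, 0.838, -0.0]
ft_force: [0.7, -0.9, 0.8]
gripper_width: 0.0513
grasp_force: 0.0
```

View pics/s3.png

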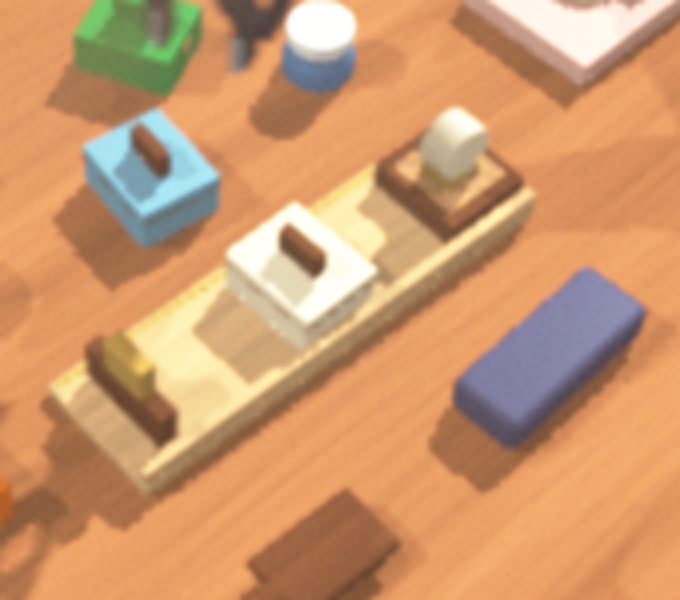

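The clock stands upright on the pad at (450,160) and nothing else has moved. Next is the blue box: turn by about 59° and go over its handle.

```bash

python3 -m handwheel '[[[-0.8,-0.2,0,0,0,6.5,0.6],[-0.8,-0.2,0,0,0,6.5,0.6],[-0.8,-0.2,0,0,0,6.5,0.6],[-0.8,-0.2,0,0,0,6.5,0.6],[-0.8,-0.2,-1,0,0,6.5,0.6]]]' >/dev/null
python3 -m handwheel '[[[0,0,-1,0,0,6.5,0.6],[0,0,-1,0,0,6.5,0.6],[0,0,-1,0,0,6.5,0.6],[0,0,-1,0,0,6.5,0.6],[0,0,0,0,0,0,0.6]]]'
```

```text
clock: 7.5
eef_pos: [0.454, 0.0076, 0.1222]
tcp_rot: [-0.001, 0.067, 0.998, -0.0]
ft_force: [-0.0, 0.5, -0.2]
gripper_width: 0.0341
grasp_force: 0.0
```

```bash

python3 -m handwheel '[[[0,-0.2,-2,0,0,0.3,0.6],[0,0,-2,0,0,0,0.6],[0,0,-2,0,0,0,0.6],[0,0,-1.2,0,0,0,0.6],[0,0,0,0,0,0,0.6]]]'
python3 -m handwheel '[[[0,0,0,0,0,0,0.6]]]'
```

```text
clock: 7.92
eef_pos: [0.4539, 0.0057, 0.0499]
tcp_rot: [-0.001, 0.069, 0.998, -0.0]
ft_force: [-0.9, 0.2, 0.8]
gripper_width: 0.0344
grasp_force: 0.0
clock: 8.0
eef_pos: [0.4548, 0.0059, 0.0515]
tcp_rot: [0.0, 0.068, 0.998, -0.0]
ft_force: [0.2, 0.6, 0.6]
gripper_width: 0.0344
grasp_force: 0.0
```

```bash

python3 -m handwheel '[[[0,0,-0.8,0,0,0,0.6],[0,0,0,0,0,0,0.6],[0,0,0,0,0,0,1],[0,0,0,0,0,0,1],[0,0,0,0,0,0,1]]]' 60
python3 -m handwheel '[[[0,0,0,0,0,0,1],[0,0,0,0,0,0,1]]]'
```

```text
clock: 8.42
eef_pos: [0.4548, 0.0058, 0.0433]
tcp_rot: [0.0, 0.067, 0.998, -0.0]
ft_force: [-1.9, 1.0, 8.0]
gripper_width: 0.0104
grasp_force: 58.9
clock: 8.58
eef_pos: [0.4549, 0.0058, 0.0434]
tcp_rot: [0.0, 0.067, 0.998, -0.0]
ft_force: [-2.8, 0.4, 6.5]
gripper_width: 0.0104
grasp_force: 58.8
```

```bash

python3 -m handwheel '[[[0,0,1,0,0,0,1],[0,0,2,0,0,0,1],[0,0,2,0,0,0,1],[0,0,1.5,0,0,0,1],[0,0,0,0,0,0,1]]]'
python3 -m handwheel '[[[1.8,-0.9,0,0,0,0.8,1],[1.8,-0.9,0,0,0,0.8,1],[1.8,-0.9,0,0,0,0.8,1],[1.8,-0.9,0,0,0,0.8,1],[1.8,-0.9,0,0,0,0.8,1]]]' 
python3 -m handwheel '[[[1.8,-0.9,0,0,0,0.8,1],[1.8,-0.9,0,0,0,0.8,1],[1.8,-0.9,0,0,0,0.4,1],[0,0,0,0,0,0,1],[0,0,0,0,0,0,1]]]' 

```

```text
clock: 9.0
eef_pos: [0.4558, 0.0058, 0.1107]
tcp_rot: [0.002, 0.067, 0.998, -0.0]
ft_force: [0.2, 0.5, -2.7]
gripper_width: 0.0108
grasp_force: 59.1
clock: 9.42
eef_pos: [0.5449, -0.0399, 0.1074]
tcp_rot: [-0.0, 0.032, 0.999, -0.0]
ft_force: [-0.5, -0.8, -3.1]
gripper_width: 0.0108
grasp_force: 59.0
clock: 9.83
eef_pos: [0.5985, -0.0666, 0.1071]
tcp_rot: [-0.0, 0.015, 1.0, 0.0]
ft_force: [-0.0, 1.5, -2.5]
gripper_width: 0.0105
grasp_force: 59.0
```

```bash

python3 -m handwheel '[[[0.5,-0.5,-1.2,0,0,0.2,1],[0,0,-1.3,0,0,0,1],[0,0,-1.3,0,0,0,1],[0,0,-0.8,0,0,0,1],[0,0,0,0,0,0,1]]]'
python3 -m handwheel '[[[0,0,0,0,0,0,1]]]'
python3 - <<'E'
from h import *
p,d,K,R,t=grab('scene')
cv2.imwrite('pics/s4.png',cv2.resize(p[150:300,230:400,::-1],(680,600),interpolation=cv2.INTER_CUBIC))
E
```

```text
clock: 10.25
eef_pos: [0.602, -0.0709, 0.0592]
tcp_rot: [-0.002, 0.012, 1.0, 0.0]
ft_force: [-0.5, 0.5, -2.3]
gripper_width: 0.0105
grasp_force: 58.9
clock: 10.33
eef_pos: [0.6031, -0.0709, 0.0611]
tcp_rot: [-0.001, 0.012, 1.0, 0.0]
ft_force: [0.6, 0.4, -2.6]
gripper_width: 0.0112
grasp_force: 58.9
```

View pics/s4.png

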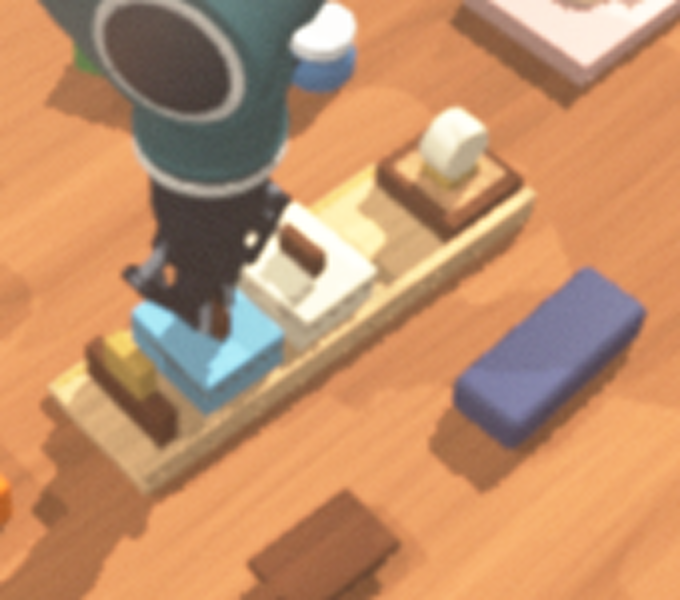

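The crop shows the blue box level at (210,350), between the cream box and the stop, a few mm above the deck. I lower it to contact.

```bash

python3 -m handwheel '[[[0,0,-0.4,0,0,0,1],[0,0,0,0,0,0,1],[0,0,-0.15,0,0,0,1],[0,0,0,0,0,0,1]]]'
python3 -m handwheel '[[[0,0,-0.1,0,0,0,1],[0,0,0,0,0,0,1]]]'
```

```text
clock: 10.72
eef_pos: [0.6035, -0.0714, 0.0562]
tcp_rot: [0.0, 0.013, 1.0, -0.0]
ft_force: [-0.1, -0.2, -2.9]
gripper_width: 0.0108
grasp_force: 59.0
clock: 10.88
eef_pos: [0.6036, -0.0713, 0.0554]
tcp_rot: [0.0, 0.013, 1.0, -0.0]
ft_force: [0.1, 0.0, -1.6]
gripper_width: 0.0106
grasp_force: 59.2
```

```bash

python3 -m handwheel '[[[0,0,0,0,0,0,0.8],[0,0,0,0,0,0,0.6],[0,0,0,0,0,0,0.6],[0,0,0,0,0,0,0.6],[0,0,1,0,0,0,0.6]]]'
python3 -m handwheel '[[[0,0,2,0,0,0,0.6],[0,0,2,0,0,0,0.6],[0,0,2,0,0,0,0.6],[0,-2,0,0,0,0,0.6],[0,-3,0,0,0,0,1]]]'
python3 -m handwheel '[[[0,-3,0,0,0,0,1],[0,-3,0,0,0,0,1],[-0.5,-1.5,0,0,0,0,1],[0,0,0,0,0,0,1],[0,0,0,0,0,0,1]]]'
python3 - <<'E'
from h import *
p,d,K,R,t=grab('top'); W=cloud(d,K,R,t)
cv2.imwrite('pics/t5.png',cv2.resize(p[150:250,170:350,::-1],(800,444),interpolation=cv2.INTER_CUBIC))
E
```

```text
clock: 11.3
eef_pos: [0.6027, -0.0713, 0.0642]
tcp_rot: [-0.001, 0.013, 1.0, 0.0]
ft_force: [0.4, 0.3, -1.0]
gripper_width: 0.034
grasp_force: 0.0
clock: 11.72
eef_pos: [0.6046, -0.1188, 0.1278]
tcp_rot: [0.002, 0.01, 1.0, 0.0]
ft_force: [0.7, -0.3, -1.1]
gripper_width: 0.0234
grasp_force: 0.0
clock: 12.13
eef_pos: [0.5984, -0.1971, 0.1258]
tcp_rot: [0.0, 0.014, 1.0, -0.0]
ft_force: [1.0, 0.2, -0.1]
gripper_width: -0.0003
grasp_force: 0.0
```

View pics/t5.png

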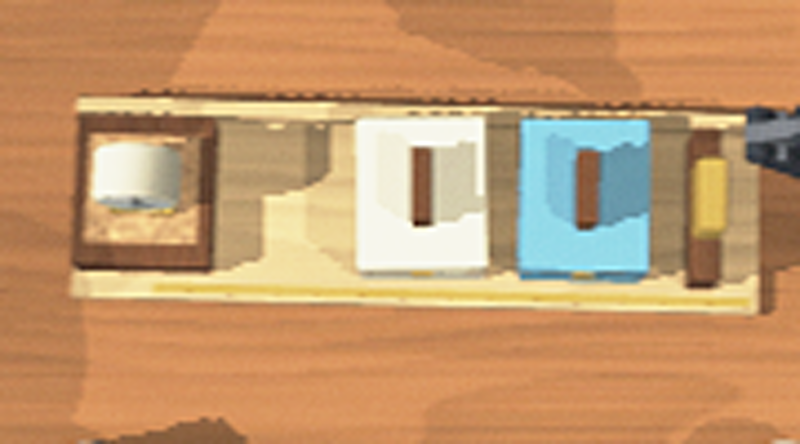

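The top crop shows the clock on the pad at (135,175), and the cream box (422,195), blue box (585,197) and stop tab (710,197) in a row. I go down behind the tab and push.

```bash

python3 -m handwheel '[[[0,0,-2,0,0,0,1],[0,0,-2,0,0,0,1],[0,0,-2,0,0,0,1],[0,1.5,-0.2,0,0,0,1],[0,1,0,0,0,0,1]]]'
python3 -m handwheel '[[[0,0.7,0,0,0,0,1],[0,0.7,0,0,0,0,1],[0,0.7,0,0,0,0,1],[0,0.7,0,0,0,0,1],[0.1,0.7,0,0,0,0,1]]]'
python3 -m handwheel '[[[0,0.7,0,0,0,0,1],[0,0.7,0,0,0,0,1],[0,0.7,0,0,0,0,1],[0,0.7,0,0,0,0,1],[0.1,0.7,0,0,0,0,1]]]'
```

```text
clock: 12.6
eef_pos: [0.5981, -0.1688, 0.0624]
tcp_rot: [-0.001, 0.012, 1.0, 0.001]
ft_force: [-0.1, 0.5, 0.6]
gripper_width: -0.0001
grasp_force: 0.0
clock: 13.02
eef_pos: [0.5996, -0.1361, 0.0638]
tcp_rot: [0.0, 0.013, 1.0, -0.0]
ft_force: [-1.3, -2.7, 1.9]
gripper_width: 0.0001
grasp_force: 1.2
clock: 13.43
eef_pos: [0.6006, -0.1013, 0.0634]
tcp_rot: [0.0, 0.013, 1.0, -0.0]
ft_force: [-3.5, -7.6, 4.0]
gripper_width: 0.0003
grasp_force: 3.4
```

```bash

python3 -m handwheel '[[[0,0.7,0,0,0,0,1],[0,0.7,0,0,0,0,1],[0,0.7,0,0,0,0,1],[0,0.7,0,0,0,0,1],[0.1,0.5,0,0,0,0,1]]]'
python3 -m handwheel '[[[0,0.3,0,0,0,0,1],[0,0.3,0,0,0,0,1],[0,0.3,0,0,0,0,1],[0,0.2,0,0,0,0,1],[0,0.2,0,0,0,0,1]]]'
```

```text
clock: 13.85
eef_pos: [0.6014, -0.0678, 0.0634]
tcp_rot: [-0.0, 0.013, 1.0, -0.0]
ft_force: [-2.3, -6.9, 5.2]
gripper_width: 0.0003
grasp_force: 3.4
clock: 14.27
eef_pos: [0.6017, -0.0553, 0.0634]
tcp_rot: [0.0, 0.013, 1.0, -0.0]
ft_force: [1.4, -5.7, 3.1]
gripper_width: 0.0
grasp_force: 2.8
```

```bash

python3 - <<'E'
from h import *
p,d,K,R,t=grab('scene')
cv2.imwrite('pics/s6.png',cv2.resize(p[150:300,230:400,::-1],(680,600),interpolation=cv2.INTER_CUBIC))
E
```

```text
(no output)
```

View pics/s6.png

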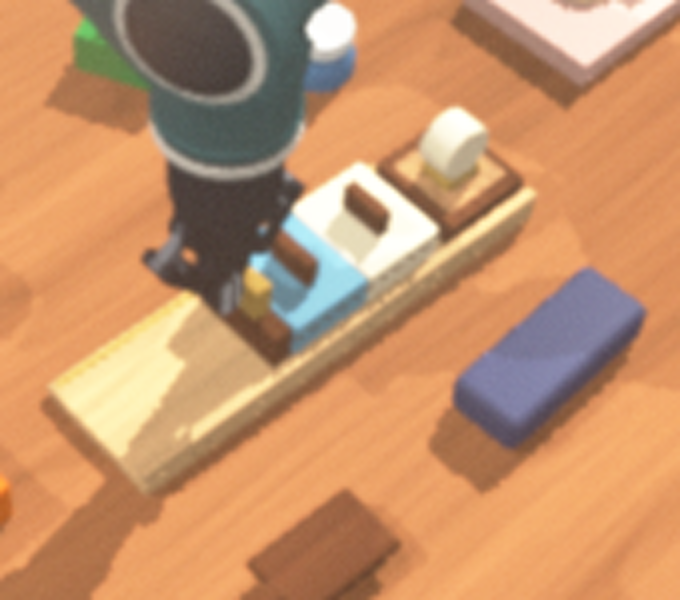

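The row is butted together at (255,315), (315,270) and (370,220), with a small gap left to the stand at about (410,200). I push on gently until the force rises.

```bash

python3 -m handwheel '[[[0,0.3,0,0,0,0,1],[0,0.3,0,0,0,0,1],[0,0.2,0,0,0,0,1],[0,0,0,0,0,0,1]]]'
python3 -m handwheel '[[[0,0.2,0,0,0,0,1],[0,0.2,0,0,0,0,1],[0,0,0,0,0,0,1]]]'
```

```text
clock: 14.65
eef_pos: [0.6018, -0.0468, 0.0634]
tcp_rot: [0.0, 0.013, 1.0, -0.0]
ft_force: [1.6, -3.7, 1.4]
gripper_width: 0.0001
grasp_force: 1.3
clock: 14.9
eef_pos: [0.6018, -0.0431, 0.0633]
tcp_rot: [0.0, 0.013, 1.0, -0.0]
ft_force: [3.7, -4.6, 1.5]
gripper_width: 0.0001
grasp_force: 2.2
```

```bash

python3 -m handwheel '[[[0,0.2,0,0,0,0,1],[0,0,0,0,0,0,1]]]'
python3 -m handwheel '[[[0,0.2,0,0,0,0,1],[0,0,0,0,0,0,1]]]'
```

```text
clock: 15.07
eef_pos: [0.6018, -0.0412, 0.0633]
tcp_rot: [0.0, 0.013, 1.0, -0.0]
ft_force: [3.0, -5.1, 0.3]
gripper_width: -0.0001
grasp_force: 2.5
clock: 15.23
eef_pos: [0.6019, -0.0393, 0.0634]
tcp_rot: [0.0, 0.013, 1.0, -0.0]
ft_force: [2.9, -5.0, 0.4]
gripper_width: 0.0001
grasp_force: 2.6
```

```bash

python3 -m handwheel '[[[0,0.1,0,0,0,0,1],[0,0,0,0,0,0,1]]]'
python3 -m handwheel '[[[0,0.1,0,0,0,0,1],[0,0,0,0,0,0,1]]]'
python3 -m handwheel '[[[0,0.1,0,0,0,0,1],[0,0,0,0,0,0,1]]]'
```

```text
clock: 15.4
eef_pos: [0.6018, -0.0384, 0.0634]
tcp_rot: [0.0, 0.013, 1.0, -0.0]
ft_force: [3.9, -5.2, 1.1]
gripper_width: 0.0001
grasp_force: 2.6
clock: 15.57
eef_pos: [0.6019, -0.038, 0.0633]
tcp_rot: [0.0, 0.013, 1.0, -0.001]
ft_force: [3.2, -7.7, 1.0]
gripper_width: 0.0001
grasp_force: 3.9
clock: 15.73
eef_pos: [0.6019, -0.0379, 0.0634]
tcp_rot: [0.0, 0.014, 1.0, -0.001]
ft_force: [3.3, -12.2, 2.6]
gripper_width: 0.0001
grasp_force: 6.1
```

Force is rising and the motion has stopped, so the row is shut. One more small push, then I back off and measure.

```bash

python3 -m handwheel '[[[0,0.1,0,0,0,0,1],[0,0,0,0,0,0,1],[0,-0.5,0,0,0,0,1],[0,-1,0,0,0,0,1],[0,-1,0,0,0,0,1]]]'
python3 -m handwheel '[[[-1,-2.5,2,0,0,0,1],[-3,-1,3,0,0,0,1],[-3,-1,3,0,0,0,1],[-3,-2,2,0,0,0,1],[-3,-3,0,0,0,0,1]]]'
python3 -m handwheel '[[[-2,-3,0,0,0,0,1],[-2,-3,0,0,0,0,1],[-2,-3,0,0,0,0,1],[0,0,0,0,0,0,1],[0,0,0,0,0,0,1]]]'
python3 - <<'E'
from h import *
p,d,K,R,t=grab('top'); W=cloud(d,K,R,t)
cv2.imwrite('pics/t7.png',cv2.resize(p[150:250,170:350,::-1],(800,444),interpolation=cv2.INTER_CUBIC))
hsv=cv2.cvtColor(p,cv2.COLOR_RGB2HSV)
A=W[165:225,180:330].reshape(-1,3); H=hsv[165:225,180:330].reshape(-1,3)
def f(m,n): P=A[m]; print(n,len(P),rect(P))
z=A[:,2]
top=(z>.046)&(z<.057)
blue=(abs(H[:,0].astype(int)-100)<15)&(H[:,1]>70)
f(top&blue,'blue'); 
f(top&(H[:,1]<60)&(A[:,1]<.125)&(A[:,1]>.04),'cream')
h=(z>.06)&(z<.08)
f(h&(A[:,1]>.07)&(A[:,1]<.12),'cream handle');f(h&(A[:,1]>.0)&(A[:,1]<.05),'blue handle')
f((z>.06)&(z<.085)&(A[:,1]<0),'tab'); f((z>.032)&(z<.042)&(A[:,1]>.125),'stand'); f((z>.06)&(A[:,1]>.13),'clock'); f(top&(A[:,1]<-.01)&~blue,'stop')
E
```

```text
clock: 16.15
eef_pos: [0.6012, -0.0601, 0.0631]
tcp_rot: [-0.0, 0.012, 1.0, 0.0]
ft_force: [0.2, -0.4, -0.5]
gripper_width: 0.0
grasp_force: 0.0
clock: 16.57
eef_pos: [0.4749, -0.153, 0.1637]
tcp_rot: [0.002, 0.011, 1.0, -0.001]
ft_force: [1.6, -1.4, 0.2]
gripper_width: -0.0002
grasp_force: 0.0
clock: 16.98
eef_pos: [0.4133, -0.2458, 0.1605]
tcp_rot: [-0.0, 0.015, 1.0, -0.0]
ft_force: [0.2, -0.2, 0.5]
gripper_width: 0.0002
grasp_force: 0.0
blue 803 (array([605.2,  26.6]), array([67.9, 83.1]), 88.36)
cream 757 (array([606.4,  83.5]), array([84.2, 81.9]), 0.09)
cream handle 95 (array([606.6,  94.9]), array([38.2, 12. ]), 0.72)
blue handle 88 (array([605.5,  25.5]), array([ 9.5, 41. ]), 89.9)
tab 122 (array([600.9, -16.9]), array([14.4, 39.9]), 89.95)
stand 686 (array([612.8, 166.3]), array([80.2, 92.5]), 89.34)
clock 257 (array([608.2, 167.9]), array([45.4, 28.3]), 87.24)
stop 102 (array([601.3, -17.6]), array([14.6, 83.2]), 89.73)
```

View pics/t7.png

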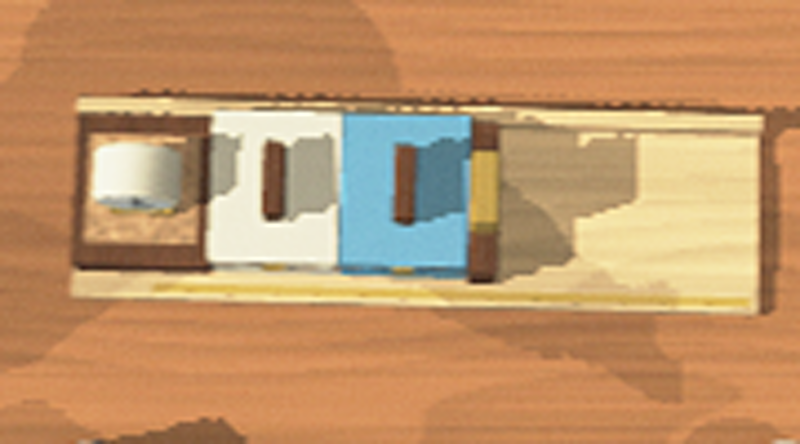

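The final crop shows stand, cream box (272,180), blue box (405,183) and stop (485,190) butted flush, with the clock centred on the pad at (135,178). The measured spacings (mm) match:

| Spacing | Measured | Expected |
|---|---|---|
| Stand to cream box | 73.5 | 73 |
| Cream box to blue box | 69.4 | 70 |
| Blue box to stop | 42.5 | 43 |

```bash
python3 -c "
from station import env
print(env.sign_off())"
```

```text
the job is handed in; nothing more can be done
None
```

The job is handed in at about 17 s of the 67 s: the clock stands on the cork pad, and the row of stand, cream box, blue box and stop is closed flush to within about 1 mm by camera, with no bystander seen to move; the hand-in gave no verdict back.

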